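# Nest the hole saws on their storage posts

## Robot

A 7-joint arm with a two-finger parallel gripper is mounted at the origin on a cart in front of the work surface, level with it; the furniture and walls round the work are solid. World frame = base frame: x ahead of the robot, y to its left, z up, the work surface at z = 0. Lengths are in mm, angles in rad, forces in N, time in s.
With the tool pointing down it reaches from about 400 to 900 mm from the base axis. Payload 5.6 kg.
Tool frame: the origin (TCP) lies midway between the tips of the shut fingers; the grasp point (between the pads) lies 19 mm behind it; z points along the fingers, y is the line along which they close (so a half turn about z gives the same grasp; the last joint's range is limited). The gripper opens to 92 mm and grips with 3 to 60 N. Pads are 20 mm wide; open, the fingers measure 128 mm over their backs; the gripper's body (75 mm by 189 mm) begins 69 mm behind the grasp point.
Start: joints at [1.107, 0.468, -0.012, 1.603, 0.006, 1.071, -0.056], TCP at [265.48, -593.321, 214.592] pointing down, gripper open.
Joint ranges: [-2.53, 2.53], [-0.31, 2.02], [-1.57, 1.55], [0.28, 2.44], [-1.29, 4.43], [0.15, 1.84], [-2.92, 2.92]. Speed limits (rad/s): [2.57, 2.57, 3.14, 3.14, 3.14, 3.14, 3.14].

## Interface

Orientations are given as a rotation vector (axis times angle).
In Python, from cell import robot, grip, kin, viewer gives the robot as it stands. Calls block until the motion is done:
- robot.movep(position, orientation): joint-space move of the TCP to a pose.
- robot.servo_line(position, feed=150, rotation=None): straight line of the TCP; rotation=None keeps the orientation; feed is the mean speed in mm/s.
- robot.goto_joints(angles): joint-space move.
- grip(opening, newtons=None): opening from 0.0 (shut) to 1.0 (fully open); newtons is the grip in N (None keeps the last); returns when the fingers have stopped.
- robot.hold(seconds).
- kin.ik(position, orientation): joint angles nearest the present ones, or None.
- robot.observe(): the state.
- viewer.read_camera(name): name is "scene" or "side" or "wrist"; returns the picture (480x640x3 uint8, red, green, blue); there is no depth.
- viewer.camera_info(name): a dict with "camera_matrix" (3x3 intrinsics, pixels), "R" (3x3) and "t" (3): a world point X has camera coordinates R X + t. Camera axes: x right, y down, z forward; pixel columns grow to the right and rows downward; lengths in mm; the calibration is good to about 2 mm. A picture is of the moment at which its call begins: read the wrist's pose just before it. camera_info takes no time and is no camera call; for the wrist camera it gives the pose at the moment of the call.
A pose or a line that the arm cannot do raises robot.IKError and nothing moves.
- robot.job_done(): hands the job in; it is judged then, once.
Trained networks look in the newest picture that a camera, given by its name, has taken for a name from the list of things; names that differ only in an ending like _2 or _b are one class to them, and where a whole thing is asked for, a point or a joint stands for the part that bears it (a point fixed in the world has none). Each returns a list of dicts, best first, with "confidence" (0 to 1); they miss things now and then, are a little off and sometimes report something else, mostly with a low value. They report only what shows in the picture. A call takes as long as a camera call. They do not tell look-alikes from the thing itself.
- viewer.silhouettes(name, camera): "mask" (480x640 bool, what is visible of it).
- viewer.pinpoint(name, camera): "at" ([x, y, z] in mm, in the coordinates of the camera as it stood for that picture, good to about 4 mm: a listed point, or the origin of a listed thing).
The state is a dict: "t": time; "joints": joint angles; "joint_velocities": joint speeds; "joint_torque": joint torques, N m; "tcp_pos": TCP position; "tcp_rot": TCP orientation; "contact_force": force on the tool from outside, world axes, zero at the start; "wrist_torque": the same for the moment, N m; "grip_width": opening from 0.0 (shut) to 1.0 (fully open); "grip_force": force on a finger pad.
Only numpy, scipy, OpenCV 4.12 (cv2) and the standard library are available. Lean on these libraries where they do the work, as an engineer would, in place of code of your own. Each camera call takes 0.05 s, during which the arm holds its last target. There are 200 camera calls.

## Task

Put the five hole saws away on their two posts, mouth down as they stand; neighbouring sizes are too tight a fit and jam, so they nest alternately: on the tall post with the round foot the smallest, then the middle-sized one over it, then the largest over both, and on the short post with the square foot the second smallest, then the second largest over it. Each saw must go right down, its back plate resting on the one below (the first on the foot). Lower each one all the way before letting go, because a drop chips the teeth, and leave the spool, the pipe cap and the strap roll where they are.

Things in the scene. Friction and masses are not known exactly. Their poses are not given: they have to be found in the camera images.
- saw_68: Hole saw: loose steel cup standing mouth down on its teeth, flat back plate up. Outer diameter 68 mm (largest of five), inside diameter 62 mm, 46 mm high; the back plate is 6 mm thick with a 16 mm bore through its centre. About 0.24 kg. Origin: on its axis at the tooth tips (underside); z up along the axis; yaw does not matter. Grip from above across the diameter, near the top.
- saw_60: Hole saw: loose steel cup standing mouth down on its teeth, flat back plate up. Outer diameter 60 mm (second largest of five), inside diameter 54 mm, 46 mm high; the back plate is 6 mm thick with a 16 mm bore through its centre. About 0.2 kg. Origin: on its axis at the tooth tips (underside); z up along the axis; yaw does not matter. Grip from above across the diameter, near the top.
- saw_51: Hole saw: loose steel cup standing mouth down on its teeth, flat back plate up. Outer diameter 51 mm (middle-sized of five), inside diameter 45 mm, 46 mm high; the back plate is 6 mm thick with a 16 mm bore through its centre. About 0.16 kg. Origin: on its axis at the tooth tips (underside); z up along the axis; yaw does not matter. Grip from above across the diameter, near the top.
- saw_42: Hole saw: loose steel cup standing mouth down on its teeth, flat back plate up. Outer diameter 42 mm (second smallest of five), inside diameter 36 mm, 46 mm high; the back plate is 6 mm thick with a 16 mm bore through its centre. About 0.13 kg. Origin: on its axis at the tooth tips (underside); z up along the axis; yaw does not matter. Grip from above across the diameter, near the top.
- saw_32: Hole saw: loose steel cup standing mouth down on its teeth, flat back plate up. Outer diameter 32 mm (smallest of five), inside diameter 26 mm, 46 mm high; the back plate is 6 mm thick with a 16 mm bore through its centre. About 0.09 kg. Origin: on its axis at the tooth tips (underside); z up along the axis; yaw does not matter. Grip from above across the diameter, near the top.
- tall_post: Upright steel post, 12 mm thick, on a round grey foot, 96 mm in diameter, 12 mm high, fixed to the bench. Post tip 98 mm above the bench, its last 12 mm tapering to 5 mm. Origin: on the post axis at bench level; z up. Fully home, tooth tips stand above the origin: saw_32 12 mm (on the foot), saw_51 18 mm, saw_68 24 mm (each back plate on the one below).
- short_post: Upright steel post, 12 mm thick, on a square plywood foot, 90 x 90 mm, 12 mm high, fixed to the bench. Post tip 76 mm above the bench, its last 12 mm tapering to 5 mm. Origin: on the post axis at bench level; z up. Fully home, tooth tips stand above the origin: saw_42 12 mm (on the foot), saw_60 18 mm (back plate on back plate).
- line_spool: White spool of line, 53 mm in diameter and 50 mm high, standing on end; loose; not part of the job. Origin: centre of its underside.
- pipe_cap: White plastic pipe cap, 68 mm in diameter and 38 mm high, no hole in the top; loose; not part of the job. Origin: centre of its underside. (Behind all these stands the fixed bench grinder: from y = -0.1 to 0.24 m its tool rests and shields come forward to x = 0.65 m, from 0.12 m up to 0.25 m above the bench.)
- strap_roll: Grey roll of perforated metal strap, a ring 69 mm in diameter and 19 mm high, lying flat; loose; not part of the job. Origin: centre of its underside.
There are look-alikes about, which are no part of the job. What is shaped like the saw_60 but orange is not meant. Leave any orange look-alike of the saw_42 alone.

How it is judged:
By the outcome, as a careful person would: the job done as asked, in the order asked, and still so for the second after the job is handed in, with the robot touching nothing.
It also fails if it takes over 128 s, if anything falls off the work surface, if the arm or the gripper's body presses on something with over 40 N, if the wrist force passes 120 N, or if a joint passes its speed limit or range.

## Working session

There is one attempt and no reset: what is moved stays moved. The work goes in short steps, each a Python script; the robot and the scene stay as the last script left them, time stands still between calls to the robot, and variables do not carry over. Pictures are saved under pics/ and viewed, at most 14 in all, crops included, and the job is handed in when it is done.

```bash
ls; mkdir -p pics
cat > h.py <<'E'
import numpy as np, cv2
from cell import robot, grip, kin, viewer
def snap(cam,fn=None):
    info=viewer.camera_info(cam); im=viewer.read_camera(cam)
    if fn: cv2.imwrite('pics/'+fn,im[:,:,::-1])
    return im,info
def toworld(p,info): return np.array(info["R"]).T@(np.array(p)-np.array(info["t"]))
def proj(X,info):
    c=np.array(info["camera_matrix"])@(np.array(info["R"])@np.array(X)+np.array(info["t"])); return c[:2]/c[2]
def onplane(uv,z,info):
    R=np.array(info["R"]);t=np.array(info["t"]);d=R.T@np.linalg.inv(info["camera_matrix"])@np.array([uv[0],uv[1],1.]);c=-R.T@t
    return c+d*(z-c[2])/d[2]
E
python3 - <<'E'
from h import *
for cam in ["scene","side"]:
    im,info=snap(cam,cam+"0.png")
    print(cam, (-np.array(info["R"]).T@np.array(info["t"])).round())
    for n in "saw_68 saw_60 saw_51 saw_42 saw_32 tall_post short_post line_spool pipe_cap strap_roll".split():
        print(n,[(round(d["confidence"],2),toworld(d["at"],info).round().tolist(),proj(toworld(d["at"],info),info).round().tolist()) for d in viewer.pinpoint(n,cam)])
s=robot.observe();print(s["tcp_rot"],s["t"],s["grip_width"])
E
```

```text
pics
scene [-20. 745. 818.]
saw_68 [(0.93, [371.0, 433.0, 2.0], [239.0, 394.0]), (0.8, [581.0, 345.0, 3.0], [186.0, 297.0]), (0.71, [453.0, 404.0, 1.0], [214.0, 355.0]), (0.7, [567.0, -175.0, -1.0], [354.0, 161.0]), (0.69, [450.0, 275.0, 3.0], [266.0, 307.0]), (0.69, [403.0, -230.0, 5.0], [430.0, 173.0]), (0.68, [453.0, -2.0, 2.0], [353.0, 221.0])]
saw_60 [(0.93, [371.0, 433.0, 2.0], [239.0, 394.0]), (0.8, [581.0, 345.0, 3.0], [186.0, 297.0]), (0.71, [453.0, 404.0, 1.0], [214.0, 355.0]), (0.7, [567.0, -175.0, -1.0], [354.0, 161.0]), (0.69, [450.0, 275.0, 3.0], [266.0, 307.0]), (0.69, [403.0, -230.0, 5.0], [430.0, 173.0]), (0.68, [453.0, -2.0, 2.0], [353.0, 221.0])]
saw_51 [(0.93, [371.0, 433.0, 2.0], [239.0, 394.0]), (0.8, [581.0, 345.0, 3.0], [186.0, 297.0]), (0.71, [453.0, 404.0, 1.0], [214.0, 355.0]), (0.7, [567.0, -175.0, -1.0], [354.0, 161.0]), (0.69, [450.0, 275.0, 3.0], [266.0, 307.0]), (0.69, [403.0, -230.0, 5.0], [430.0, 173.0]), (0.68, [453.0, -2.0, 2.0], [353.0, 221.0])]
saw_42 [(0.93, [371.0, 433.0, 2.0], [239.0, 394.0]), (0.8, [581.0, 345.0, 3.0], [186.0, 297.0]), (0.71,
[... 2287 characters left out ...]
, [360.0, 358.0]), (0.67, [561.0, -178.0, 1.0], [310.0, 203.0]), (0.65, [447.0, 277.0, -1.0], [328.0, 301.0]), (0.64, [450.0, -8.0, -1.0], [345.0, 234.0]), (0.61, [399.0, -229.0, -2.0], [373.0, 201.0]), (0.59, [451.0, 405.0, 0.0], [314.0, 345.0])]
tall_post []
short_post [(0.71, [564.0, 222.0, 1.0], [272.0, 280.0])]
line_spool [(0.65, [437.0, 140.0, -2.0], [343.0, 266.0]), (0.43, [562.0, -176.0, 2.0], [310.0, 203.0]), (0.26, [449.0, -130.0, 0.0], [351.0, 213.0])]
pipe_cap [(0.43, [560.0, -176.0, 3.0], [310.0, 203.0])]
strap_roll [(0.66, [449.0, -133.0, -1.0], [351.0, 213.0]), (0.22, [433.0, 140.0, -3.0], [344.0, 267.0])]
[ 3.07232070e+00  6.55967743e-01 -3.65123430e-05] 1.1 1.004806369753732
```

View pics/scene0.png

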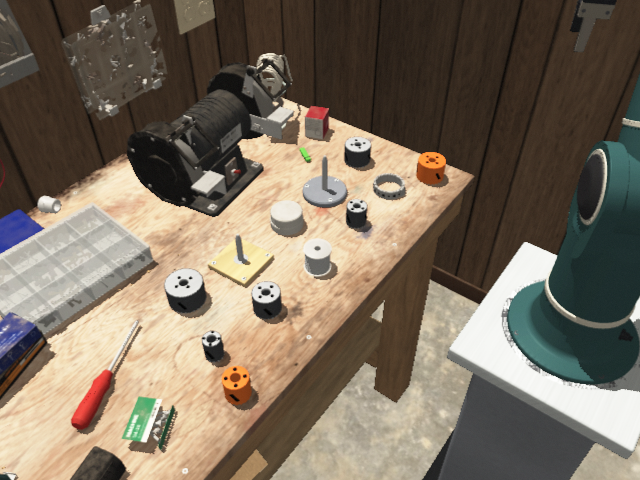

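View pics/side0.png

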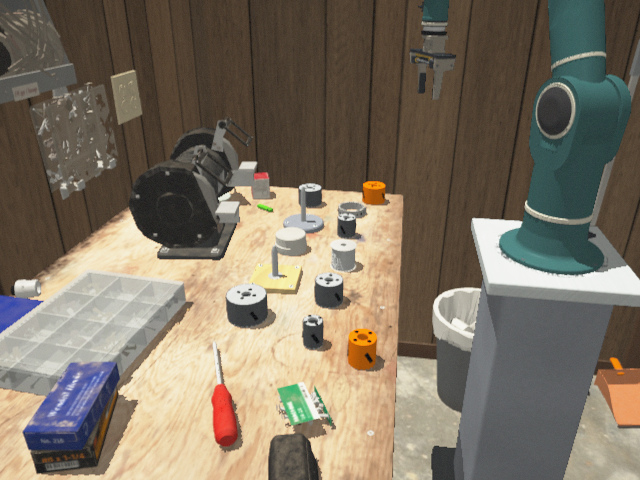

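Dark saws seen in the scene picture: (185,290) largest, (357,152), (266,300), (357,213) and (212,346) smallest. The look-alikes are orange, at (431,168) and (237,385). Also present are the white spool (317,260), the pipe cap (287,219) and the strap roll (388,186). The tall post stands at (325,190) and the short one at (240,260). Next I check sizes and reach.

Run:
```python
from h import *
from scipy.spatial.transform import Rotation as Ro
s=robot.observe();i=viewer.camera_info("wrist");R=np.array(i["R"]);c=-R.T@np.array(i["t"])
T=Ro.from_rotvec(s["tcp_rot"]).as_matrix()
print("cam in tool",(T.T@(c-np.array(s["tcp_pos"]))).round(1)," axes",(T.T@R.T).round(3).tolist(), i["camera_matrix"])
P=dict(s68=(578,346),s60=(564,-176),s51=(449,276),s42=(452,-5),s32=(452,404),tall=(553,-43),short=(560,220))
for rot in ([np.pi,0,0],[0,np.pi,0]):
    for n,p in P.items():
        for z in (20,150,260):
            q=kin.ik([*p,z],rot); print(n,z,None if q is None else np.round(q,2).tolist())
im,info=snap("scene")
for d in viewer.silhouettes("saw_68","scene"):
    m=d["mask"]; ys,xs=np.nonzero(m); col=np.median(im[m],0)
    b=onplane([xs.mean(),ys.mean()],23,info); c=np.array(info["R"])@b+np.array(info["t"])
    # width in mm of the horizontal extent at centre depth
    print(round(d["confidence"],2),b.round().tolist(),"w mm",((xs.max()-xs.min()+1)*c[2]/info["camera_matrix"][0][0]).round(1),col)
```

```text
cam in tool [  78.5    0.3 -169.5]  axes [[-0.001, -0.96, -0.279], [1.0, -0.001, 0.0], [-0.001, -0.279, 0.96]] [[367.12606946   0.         315.8045765 ]
 [  0.         367.12606946 239.85930203]
 [  0.           0.           1.        ]]
s68 20 [-0.28, 0.79, -0.45, 1.63, 0.44, 0.82, -2.49]
s68 150 [-0.14, 0.68, -0.68, 1.56, 0.47, 1.07, -2.51]
s68 260 [-0.06, 0.62, -0.82, 1.45, 0.46, 1.27, -2.49]
s60 20 [0.32, 0.63, -0.09, 1.86, 0.09, 0.65, -1.4]
s60 150 [0.35, 0.45, -0.14, 1.8, 0.08, 0.9, -1.39]
s60 260 [0.38, 0.34, -0.17, 1.7, 0.06, 1.12, -1.38]
s51 20 [-0.18, 0.63, -0.55, 2.0, 0.53, 0.65, -2.64]
s51 150 [0.15, 0.56, -0.98, 1.92, 0.56, 0.97, -2.67]
s51 260 [0.3, 0.49, -1.2, 1.8, 0.49, 1.19, -2.61]
s42 20 [0.14, 0.49, -0.24, 2.19, 0.24, 0.49, -1.85]
s42 150 [0.31, 0.26, -0.42, 2.11, 0.15, 0.8, -1.77]
s42 260 [0.4, 0.11, -0.49, 1.99, 0.06, 1.05, -1.69]
s32 20 [-0.31, 0.76, -0.65, 1.8, 0.62, 0.8, -2.85]
s32 150 [-0.09, 0.71, -1.0, 1.72, 0.66, 1.09, -2.88]
s32 260 [-0.04, 0.6, -1.08, 1.62, 0.55, 1.26, -2.79]
tall 20 [0.14, 0.59, -0.15, 1.95, 0.15, 0.61, -1.68]
tall 150 [0.23, 0.41, -0.2
[... 991 characters left out ...]
1.62, 0.61, 1.29, 0.31]
tall 20 [0.49, 0.69, -0.61, 1.93, 0.59, 0.71, 1.1]
tall 150 [0.58, 0.5, -0.72, 1.86, 0.4, 0.93, 1.25]
tall 260 [0.63, 0.37, -0.77, 1.75, 0.28, 1.13, 1.34]
short 20 [0.03, 0.75, -0.62, 1.81, 0.6, 0.78, 0.66]
short 150 [0.25, 0.69, -0.97, 1.74, 0.64, 1.07, 0.63]
short 260 [0.3, 0.57, -1.03, 1.63, 0.51, 1.24, 0.73]
0.78 [578.0, 344.0, 23.0] w mm 78.2 [180. 171. 157.]
0.75 [455.0, 401.0, 23.0] w mm 37.5 [40. 40. 39.]
0.74 [450.0, -7.0, 23.0] w mm 44.5 [42. 42. 41.]
0.71 [565.0, -181.0, 23.0] w mm 61.5 [53. 52. 51.]
0.61 [375.0, 431.0, 23.0] w mm 46.3 [145.  69.  31.]
0.59 [448.0, 275.0, 23.0] w mm 52.5 [80.5 80.5 75. ]
0.56 [401.0, -228.0, 23.0] w mm 66.0 [149.  70.  28.]
```

```bash
cat >> h.py <<'E'
ROT=[0,np.pi,0]
from scipy.optimize import least_squares
def centroid(parts,xy,info):
    """centroid of the hull outline of stacked cylinders [(r,z0,z1)] at xy, and its area"""
    a=np.linspace(0,2*np.pi,120,endpoint=False); pts=[]
    for r,z0,z1 in parts:
        for z in (z0,z1): pts+=[proj([xy[0]+r*np.cos(t),xy[1]+r*np.sin(t),z],info) for t in a]
    h=cv2.convexHull((np.array(pts)).astype(np.float32)); m=cv2.moments(h); return np.array([m['m10'],m['m01']])/m['m00'],m['m00'],h
def fit(mask,parts,xy0,info):
    m=cv2.moments(mask.astype(np.uint8)); c=np.array([m['m10'],m['m01']])/m['m00']
    r=least_squares(lambda q:centroid(parts,q,info)[0]-c,xy0)
    return r.x, m['m00']/centroid(parts,r.x,info)[1]
E
cat > tour.py <<'E'
from h import *
import json
P=[("saw_60",564,-176,30),("tall_post",553,-43,48),("saw_42",452,-5,21),("short_post",560,220,45),("saw_51",449,276,25.5),("saw_68",578,346,34),("saw_32",452,404,16)]
tiles=[];out={}
for n,x,y,r in P:
    robot.movep([x+50,y,260],ROT); robot.hold(0.3)
    im,info=snap("wrist"); v=im.copy()
    parts=[(r,0,46)] if n[0]=="s" and n[1]=="a" else [(r,0,12)]
    best=None
    for d in viewer.silhouettes(n,"wrist"):
        m=d["mask"]
        if n=="tall_post" or n.startswith("saw"):
            q,ar=fit(m,parts,[x,y],info)
        else:
            mm=cv2.moments(m.astype(np.uint8));q=onplane([mm['m10']/mm['m00'],mm['m01']/mm['m00']],8,info)[:2];ar=1
        dd=np.hypot(*(q-[x,y])); print(n,"sil",round(d["confidence"],2),q.round(1),"area ratio",round(ar,2))
        if dd<25 and best is None:
            best=q; cs,_=cv2.findContours(m.astype(np.uint8),0,1); cv2.drawContours(v,cs,-1,(255,0,255),1)
            out[n]=q.tolist()
    for d in viewer.pinpoint(n,"wrist"):
        w=toworld(d["at"],info)
        if np.hypot(*(w[:2]-[x,y]))<30: print("   pin",w.round(1))
    u=proj([x,y,30],info).round().astype(int)
    np.savez(f"pics/{n}.npz",im=im,R=info["R"],t=info["t"],K=info["camera_matrix"])
    a,b=max(u[1]-75,0),max(u[0]-75,0); a=min(a,330);b=min(b,490)
    tiles.append(cv2.resize(v[a:a+150,b:b+150],(200,200)))
tiles.append(tiles[-1]*0)
cv2.imwrite("pics/tour.png",np.vstack([np.hstack(tiles[:4]),np.hstack(tiles[4:])])[:,:,::-1])
json.dump(out,open("pos.json","w")); s=robot.observe();print(s["t"],s["tcp_pos"],s["tcp_rot"])
E
python3 tour.py
```

```text
saw_60 sil 0.86 [ 423.7 -223.3] area ratio 0.28
saw_60 sil 0.79 [ 561.5 -179.1] area ratio 0.89
saw_60 sil 0.79 [4.483e+02 1.000e-01] area ratio 0.52
   pin [ 5.622e+02 -1.809e+02  3.000e-01]
tall_post sil 0.61 [552.8 -41.9] area ratio 0.98
   pin [551.6 -41.9   1.5]
saw_42 sil 0.82 [444.9  -5. ] area ratio 2.27
saw_42 sil 0.71 [565.  -5.] area ratio 1.98
saw_42 sil 0.69 [ 398.9 -226.9] area ratio 1.66
saw_42 sil 0.61 [565.  -5.] area ratio 2.51
saw_42 sil 0.58 [446.7  -5. ] area ratio 0.87
   pin [445.5  -4.6  -2.7]
short_post sil 0.91 [555.2 220.9] area ratio 1
   pin [556.  221.5  -2.6]
saw_51 sil 0.97 [373.6 430.7] area ratio 0.66
saw_51 sil 0.7 [452.5 400.6] area ratio 0.39
saw_51 sil 0.65 [574.8 344.2] area ratio 1.57
saw_51 sil 0.62 [446.2  -3.9] area ratio 0.69
   pin [448.8 276.7   1.5]
saw_68 sil 0.9 [575.2 344.4] area ratio 0.91
saw_68 sil 0.79 [450.9 276.4] area ratio 0.47
saw_68 sil 0.75 [454.8 400.3] area ratio 0.24
   pin [572.3 343.7  -4. ]
saw_32 sil 0.88 [372.8 431.5] area ratio 1.33
saw_32 sil 0.64 [451.3 401.6] area ratio 0.81
saw_32 sil 0.59 [445.2 275.2] area ratio 2.07
saw_32 sil 0.58 [574.4 344.3] area ratio 3.15
   pin [449.1 405.1  -1.2]
10.2167 [502.39203986 403.70793395 259.78251543] [-1.22282030e-03 -3.14125593e+00  2.22822920e-05]
```

View pics/tour.png

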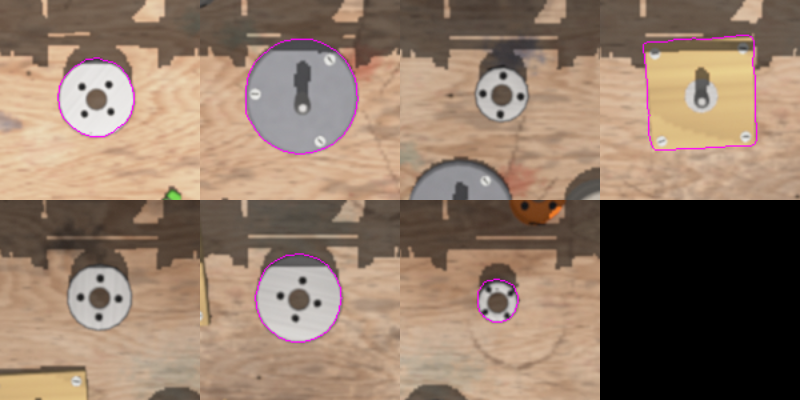

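The montage shows five bright-topped dark saws (none orange) with centred bores, ranked in size as assumed, plus both posts with their tips in view. I'll refine with the bores (z=46) and the post tips (z=98).

```bash
cat >> h.py <<'E'
def blob(gray,uv,rad,bright,k=1):
    """centroid of dark/bright blob (Otsu) within rad px of uv; iterated"""
    H,W=gray.shape;yy,xx=np.mgrid[:H,:W];uv=np.array(uv,float)
    for _ in range(4):
        sel=np.hypot(xx-uv[0],yy-uv[1])<rad
        th,_b=cv2.threshold(gray[sel].reshape(-1,1),0,255,cv2.THRESH_OTSU)
        m=sel&((gray>th) if bright else (gray<=th))
        n,l,st,ce=cv2.connectedComponentsWithStats(m.astype(np.uint8))
        j=1+np.argmin([np.hypot(*(c-uv))-0.3*np.sqrt(s[4]) for c,s in zip(ce[1:],st[1:])]); uv=ce[j]
    return uv,st[j][4]
def bore(im,info,xy,z=46,bright=False,mm=13):
    g=cv2.cvtColor(im,cv2.COLOR_RGB2GRAY); c=np.array(info["R"])@np.array([*xy,z])+np.array(info["t"]); s=info["camera_matrix"][0][0]/c[2]
    uv,a=blob(g,proj([*xy,z],info),mm*s,bright); return onplane(uv,z,info)[:2],2*np.sqrt(a/np.pi)/s
E
python3 - <<'E'
from h import *
import json
P=dict(saw_60=(562,-179),saw_42=(447,-5),saw_51=(449,276),saw_68=(575,344),saw_32=(452,402),tall_post=(552.8,-41.9),short_post=(555.2,220.9))
out={};sc=[]
for n,p in P.items():
    f=np.load(f"pics/{n}.npz");info=dict(R=f["R"],t=f["t"],camera_matrix=f["K"])
    saw=n.startswith("saw"); z=46 if saw else (98 if n[0]=="t" else 76)
    q,d=bore(f["im"],info,p,z,not saw,9 if n=="saw_32" else (11 if saw else 7)); out[n]=q.tolist()
    c=-f["R"].T@f["t"]
    print(n,q.round(1),"diam",round(d,1),"cam",c.round())
    v=f["im"].copy(); u=proj([*q,z],info); k=u.round().astype(int)
    t=cv2.resize(v[k[1]-25:k[1]+25,k[0]-25:k[0]+25],(200,200),interpolation=0); w=((u-k+25.5)*4).astype(int); cv2.drawMarker(t,tuple(int(i) for i in w),(255,0,255),0,30,1); sc.append(t)
sc.append(sc[-1]*0); cv2.imwrite("pics/bores.png",np.vstack([np.hstack(sc[:4]),np.hstack(sc[4:])])[:,:,::-1])
json.dump(out,open("pos.json","w"))
E
```

```text
saw_60 [ 562.3 -179. ] diam 16.4 cam [ 535. -177.  429.]
saw_42 [446.9  -4.5] diam 16.7 cam [424.  -6. 429.]
saw_51 [446.2 275.4] diam 16.5 cam [421. 275. 429.]
saw_68 [575.7 344.7] diam 16.6 cam [549. 345. 430.]
saw_32 [452.8 401.8] diam 15.5 cam [424. 403. 429.]
tall_post [553.8 -41.5] diam 6.2 cam [524. -44. 429.]
short_post [557.6 221. ] diam 5.3 cam [531. 219. 430.]
```

View pics/bores.png

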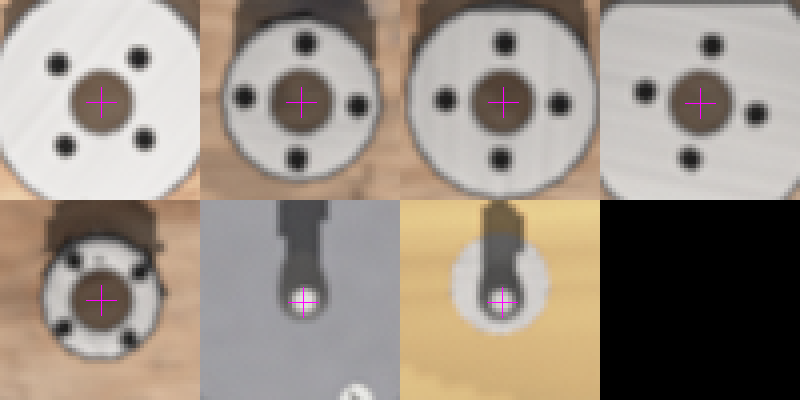

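```bash
cat >> h.py <<'E'
import json
POS=json.load(open("pos.json"))
D=dict(saw_68=68,saw_60=60,saw_51=51,saw_42=42,saw_32=32)
def pick(n):
    x,y=POS[n]; w=D[n]
    robot.movep([x,y,150],ROT); grip(min(1,(w+22)/92))
    robot.servo_line([x,y,60],250); robot.servo_line([x,y,17],100)
    grip(0.0,25); s=robot.observe(); print(n,"width",round(s["grip_width"]*92,1),"force",s["grip_force"],"t",round(s["t"],1))
    if abs(s["grip_width"]*92-w)>4: raise SystemExit("bad grasp")
    robot.servo_line([x,y,150],200); robot.hold(.2)
def held(n,post,fn=None):
    s=robot.observe(); p=np.array(s["tcp_pos"]); im,info=snap("wrist",fn)
    q,d=bore(im,info,p[:2],p[2]+29,False,9 if n=="saw_32" else 11)
    print("held bore - tcp",(q-p[:2]).round(2),"diam",round(d,1),"width",round(s["grip_width"]*92,1)); return q-p[:2]
def place(n,post,home,off):
    t=np.array(POS[post])-off; tip=98 if post[0]=="t" else 76
    z0=max(tip+17+6,17+home+8)
    robot.servo_line([*t,150],300); robot.servo_line([*t,z0],150); robot.hold(.15)
    f0=np.array(robot.observe()["contact_force"]); z=z0; zt=17+home
    while z>zt-1.5:
        z-=4 if z>zt+6 else 0.5
        robot.servo_line([*t,z],60 if z>zt+3 else 20)
        s=robot.observe(); df=np.array(s["contact_force"])-f0
        if np.hypot(df[0],df[1])>6 or df[2]>4: print("z",round(z,1),"df",df.round(1))
        if df[2]>6 and z<zt+2: break
        if np.abs(df).max()>18: print("STOP high force at z",z,"tooth",z-17); return False
    s=robot.observe(); print(n,"tooth z",round(s["tcp_pos"][2]-17,2),"want",home,"df",df.round(1),"t",round(s["t"],1)); return True
def release(n):
    grip(min(1,(D[n]+14)/92)); s=robot.observe(); p=s["tcp_pos"]
    robot.servo_line([p[0],p[1],150],200); print("t",round(robot.observe()["t"],1))
E
python3 - <<'E'
from h import *
i=viewer.camera_info("scene"); print("red box",onplane([317,137],0,i).round())
pick("saw_32"); off=held("saw_32","tall_post","held32.png");
E
```

```text
red box [ 693. -198.    0.]
saw_32 width 31.5 force 25.000336272642016 t 13.0
held bore - tcp [-2.64 -0.63] diam 13.8 width 31.5
```

View pics/held32.png

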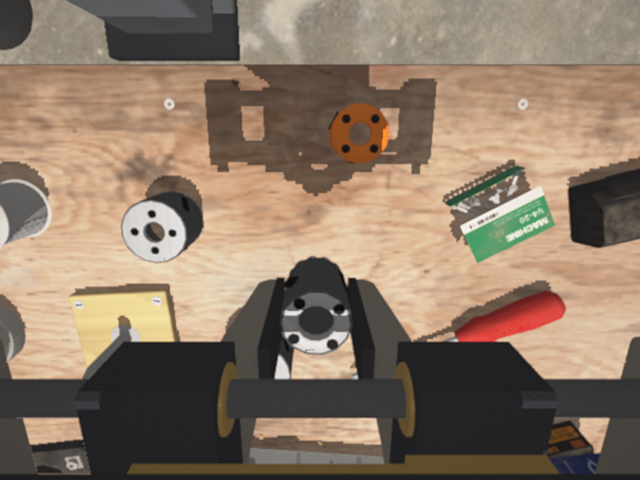

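The saw is held with its bore at about (316,320). One zoom will settle the rim.

Run:
```python
from h import *
im=cv2.imread("pics/held32.png"); s=robot.observe();p=np.array(s["tcp_pos"]);info=viewer.camera_info("wrist")
a=np.linspace(0,2*np.pi,200); Z=p[2]+29
v=cv2.resize(im[250:370,256:376],(600,600),interpolation=cv2.INTER_CUBIC)
for off,col in (((0,0),(0,0,255)),((-1.5,-.6),(0,255,0))):
  for r in (8,16):
    pts=np.array([(proj([p[0]+off[0]+r*np.cos(t),p[1]+off[1]+r*np.sin(t),Z],info)-[256,250]+.5)*5 for t in a]).astype(int); cv2.polylines(v,[pts],True,col,1)
cv2.imwrite("pics/zoom32.png",v)
```

```text
(no output)
```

View pics/zoom32.png

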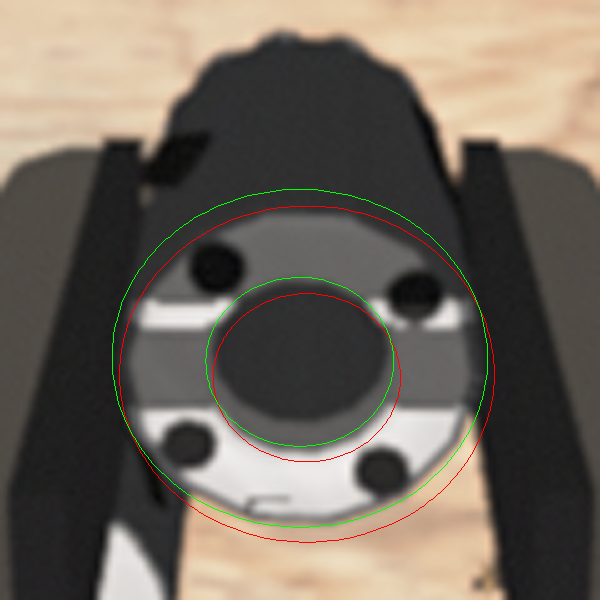

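Run:
```python
from h import *
if place("saw_32","tall_post",12,np.array([-0.3,-0.25])): release("saw_32")
```

```text
z 29.0 df [-2.9 -0.5  5.5]
z 28.5 df [-3.1 -0.4  9.2]
saw_32 tooth z 12.33 want 12 df [-3.1 -0.4  9.2] t 24.0
t 25.2
```

Run:
```python
from h import *
pick("saw_51")
if place("saw_51","tall_post",18,np.array([0.3,-0.25])):
    release("saw_51")
    pick("saw_42")
    if place("saw_42","short_post",12,np.array([0.3,-0.25])): release("saw_42")
im,info=snap("scene","mid.png"); im2,_=snap("side")
g=np.hstack([im[120:320,160:460],im2[160:360,200:500]]); cv2.imwrite("pics/mid2.png",g[:,:,::-1])
```

```text
saw_51 width 51.1 force 25.000668754801154 t 28.6
z 35.0 df [-0.9 -0.5  4.6]
z 34.5 df [-2.7 -1.6  9.3]
saw_51 tooth z 18.34 want 18 df [-2.7 -1.6  9.3] t 39.6
t 40.7
saw_42 width 42.0 force 25.000868048518896 t 43.0
z 29.0 df [-0.5 -0.7  6.3]
saw_42 tooth z 12.47 want 12 df [-0.5 -0.7  6.3] t 52.6
t 53.8
```

View pics/mid2.png

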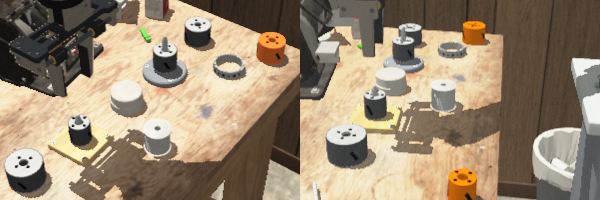

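The picture shows saw_51 home on the tall post (165,60) and saw_42 home on the short post (79,130), with nothing else disturbed. The last two are next.

Run:
```python
from h import *
off=np.array([0.3,-0.25])
pick("saw_68")
if place("saw_68","tall_post",24,off):
    release("saw_68"); pick("saw_60")
    if place("saw_60","short_post",18,off):
        release("saw_60"); robot.movep([430,80,260],ROT)
im,info=snap("scene"); im2,_=snap("side")
g=np.hstack([im[120:320,160:460],im2[160:360,200:500]]); cv2.imwrite("pics/end.png",g[:,:,::-1]); print(robot.observe()["t"])
```

```text
saw_68 width 67.3 force 25.000156424939632 t 56.7
z 40.5 df [-3.7 -0.5  8.6]
saw_68 tooth z 24.36 want 24 df [-3.7 -0.5  8.6] t 66.7
t 67.8
saw_60 width 58.8 force 25.000268910080194 t 70.1
z 35.0 df [-2.  -2.5  5.6]
z 34.5 df [-2.4 -2.3  9.2]
saw_60 tooth z 18.35 want 18 df [-2.4 -2.3  9.2] t 79.3
t 80.4
81.4083
```

View pics/end.png

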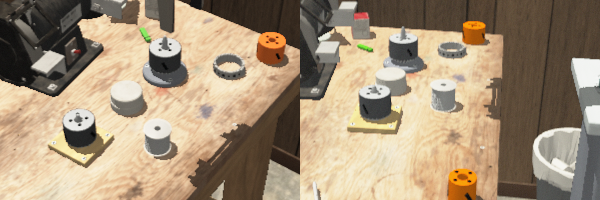

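Both nests sit upright and home, on the tall post (165,55) and the short post (80,128). The spool, cap, strap roll and orange cups are where they were.

```bash
python3 -c "
from h import *
print(robot.job_done())"
```

```text
the job is handed in; nothing more can be done
None
```

All five saws are nested fully down on their posts in the order asked, each lowered until it seated before letting go, and the job was handed in at about 81 s on the robot's clock.

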